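Find the high spot of a sharpening wheel

TASK

Check the instrument sharpener's stone for runout: gently push the gauge along its slideway fully home, so that its sprung feeler rides on the rim of the stone, then turn the wheel slowly by its handle, feel for the one high spot on the rim, and stop with the top of the high spot under the feeler. Leave the wheel standing there, let go, and disturb nothing else on the bench.

Things in the scene. Friction and masses are not known exactly. Their poses are not given: they have to be found in the camera images.
- sharpener: the fixed instrument sharpener: white housing 200 x 200 x 55 mm with the wheel on an upright spindle at its centre, and an aluminium slideway (56 mm wide, 48 mm high) that leaves the housing along the body's own -y and ends 258 mm from the spindle. Origin on the bench under the spindle axis; z up; x and y level. It is bolted down and cannot move.
- wheel_axis (a point): point on the spindle axis at the height of the stone's top face (86 mm above the bench). The grey stone is a flat disc of 160 mm diameter, 20 mm thick, with upright rim, its mid-height 76 mm above the bench; on it lies a steel flange 124 mm across and 4 mm thick and a nut 26 mm across that reaches 100 mm above the bench.
- wheel (a joint): angle of the wheel (rad), anticlockwise seen from above, no end stops; at 0 the handle lies towards the sharpener's own +x from the axis. Spindle friction 0.09 N m (1.8 N at the handle): it stays where left, except on the flanks of the high spot. The stone is clamped at an angle that differs each time, so this does not tell where the high spot is. Keep below 3 rad/s.
- rim_point (a point): fixed point where the feeler's ball meets the true rim, 80 mm from the axis towards the sharpener's own -y, 76 mm up. The rim has one high spot, a smooth symmetric swelling that rises 3 mm above the true radius and fades out 13 degrees either side of its top; it starts 50 to 285 degrees anticlockwise of this point. Left over 4 degrees off its top, the wheel may be pushed away.
- feeler: sprung ball feeler of the gauge (3.5 N/mm, slippery, 10 mm ball). Origin at the ball's centre: 61 mm ahead of the gauge's origin when free, about 60.4 on the plain rim with the gauge home, 57.7 on the top. Before the top it pushes the handle back with 2 to 5 N, after it onwards, at the top neither; spindle friction may hide one of the two. On the plain rim the handle needs 2 N or less.
- handle_top (a point): centre of the top end of the wheel's upright handle: a black freely turning sleeve, 16 mm diameter, 48 mm long, its axis 50 mm from the spindle axis, its top 142 mm above the bench and its lower end 94 mm.
- gauge: the gauge: dark block 40 mm wide, 60 mm long along the slideway, top 95 mm up, with an upright steel tab (44 mm wide, 8 mm thick) at the end away from the wheel. Origin at the block's middle, 48 mm up, axes as the sharpener's; fully home its origin is 145 mm from the spindle axis, it starts 25 to 40 mm short of that. It slides with about 14 N of friction (3 N more at the end), stays where left, bears at most 35 N.
- gauge_tab (a point): middle of the top edge of the tab's outer face (the face away from the wheel, looking along the sharpener's own -y), 136 mm above the bench. Fingertips set outside this face can push the gauge towards the wheel; the tab stands 41 mm above the block; with the gauge home this face is 175 mm from the spindle axis.
- probe: bystander, loose, to be left alone: dental probe, a thin steel rod 140 mm long; origin at its underside
- mouth_mirror: bystander, loose, to be left alone: dental mouth mirror, steel handle with a round 24 mm head, 137 mm long; origin at its underside
- oilstone: bystander, loose, to be left alone: flat brick-red oilstone 50 x 110 x 20 mm; origin at its underside
- spray_bottle: bystander, loose, to be left alone: bottle 60 mm across, 160 mm tall; origin at its underside
- steel_cup: bystander, loose, to be left alone: open steel cup 70 mm across, 50 mm tall; origin at its underside
- jar: bystander, loose, to be left alone: jar 64 mm across, 70 mm tall; origin at its underside
- forceps: bystander, loose, to be left alone: steel forceps 110 mm long; origin at its underside

How it is judged:
By the outcome, as a careful person would: the job done as asked, in the order asked, and still so for the second after the job is handed in, with the robot touching nothing.
It also fails if it takes over 72 s, if anything falls off the work surface, if the arm or the gripper's body presses on something with over 40 N, if the wrist force passes 120 N, or if a joint passes its speed limit or range.

ROBOT

A 7-joint arm with a two-finger parallel gripper is mounted at the origin on the work surface. World frame = base frame: x ahead of the robot, y to its left, z up, the work surface at z = 0. Lengths are in m, angles in rad, forces in N, time in s.
With the tool pointing down it reaches from about 0.425 to 1.025 m from the base axis. Payload 9.4 kg.
Tool frame: the origin (TCP) lies between the finger pads; the fingertips stand 19 mm ahead of it and the grasp point (between the pads) is the TCP; z points along the fingers, y is the line along which they close (so a half turn about z gives the same grasp; the last joint's range is limited). The gripper opens to 85 mm and grips with 20 to 120 N. Pads are 22 mm wide; open, the fingers measure 114 mm over their backs; the gripper's body (76 mm by 85 mm) begins 54 mm behind the grasp point. The pads swing forward as they close: fully open they stand 13 mm farther back than shut.
Start: joints at [-1.293, 0.599, -0.003, 1.599, 0.002, 0.943, -0.08], TCP at [0.252, 0.68, 0.25] pointing down, gripper open.
Joint ranges: [-2.57, 2.57], [-0.35, 1.97], [-1.29, 1.29], [0.11, 2.56], [-1.05, 4.19], [0.11, 1.86], [-2.63, 2.63]. Speed limits (rad/s): [2.22, 2.22, 3.01, 3.01, 3.14, 3.14, 3.14].

INTERFACE

Orientations are given as a 3x3 rotation matrix whose columns are the frame's x, y, z axes.
In Python, from cell import * gives the robot as it stands.
- The arm moves only by the tool carry_out, never from a script. Its argument "series" is a list of rows, each a list of 4 numbers: the shift along the tool's x, y, z in mm, then the turn about the tool's z in degrees. A call has 1 to 10 rows; each row is the pose to reach, as a shift and turn from the pose commanded when the call began, along the tool's axes at that moment; what a row does not reach only later rows make up. A row lasts 1/10 s, in which the tool goes at most 50 mm and 8.59 degrees, less where a joint would pass 70% of its speed; a pose out of reach is approached as far as the arm can. A call with a gripper value outside its range is refused whole. "grip" is the opening, from 0 (shut) to 1 (fully open), set as the call begins (left out, the last holds). The fingers move at their own pace and stop on an object; "grip_force" is the grip in N (left out, the last holds). Time passes only in rows, so rows that repeat a pose let the fingers close. It gives the time, the measured TCP pose, the force, the opening and the grip force at its end, in the units of the state.
- observe(): the state, without advancing time (a new reading comes with each control period).
- get_image(name): name is "side" or "top"; returns (picture, depth): 420x560x3 uint8, red, green, blue; 420x560 float32, m along the optical axis (not along the pixel's ray), 0 where there is no reading.
- camera_model(name): a dict with "intrinsics" (3x3 intrinsics, pixels), "rvec" (rotation vector, rad) and "tvec" (3), from world to camera coordinates, as OpenCV has them. Camera axes: x right, y down, z forward; pixel columns grow to the right and rows downward; lengths in m; the calibration is good to about 2 mm. A picture is of the moment at which its call begins. camera_model takes no time and is no camera call.
- close_job(): hands the job in; it is judged then, once.
The state is a dict: "clock": time; "joint_pos": joint angles; "qd": joint speeds; "joint_torque": joint torques, N m; "position": TCP position; "tool_rot": TCP orientation; "wrist_force": force on the tool from outside, world axes, zero at the start; "ft_torque": the same for the moment, N m; "width": finger opening in m; "grip_force": force on a finger pad.
Only numpy, scipy, OpenCV 4.12 (cv2) and the standard library are available. Lean on these libraries where they do the work, as an engineer would, in place of code of your own. Each camera call takes 0.05 s, during which the arm holds its last target. There are 200 camera calls.

## Working session

There is one attempt and no reset: what is moved stays moved. The work goes in short steps, Python scripts to look and compute and a tool call to move; the robot and the scene stay as the last step left them, time stands still between calls to the robot, and variables do not carry over. Pictures are saved under pics/ and viewed, at most 10 in all, crops included, and the job is handed in when it is done.

Besides the shell and the picture viewer there is one more tool, called after ">>>" by a JSON object that holds its "api" and its "payload", one argument or row to a line. carry_out: Moves the arm, as the interface text tells. Its arguments: {"type":"object","properties":{"series":{"type":"array","items":{"type":"array","items":{"type":"number"}}},"grip":{"type":"number"},"grip_force":{"type":"number"}},"required":["series"]}

```bash
mkdir -p pics; ls; cat > h.py <<'E'
from cell import *
import numpy as np, cv2
def cam(n):
    m=camera_model(n); R=cv2.Rodrigues(np.array(m["rvec"],float))[0]
    return np.array(m["intrinsics"]),R,np.array(m["tvec"],float).ravel()
def ray(n,u,v,z):
    K,R,t=cam(n); c=-R.T@t; d=R.T@np.linalg.inv(K)@[u,v,1]
    return c+d*(z-c[2])/d[2]
def cloud(n,D):
    K,R,t=cam(n); v,u=np.mgrid[:420,:560]
    P=np.stack([(u-K[0,2])/K[0,0]*D,(v-K[1,2])/K[1,1]*D,D],-1)
    return (P-t)@R
def proj(n,p):
    K,R,t=cam(n); q=K@(R@np.array(p)+t); return q[:2]/q[2]
E
python3 - <<'E'
from h import *
for n in("top","side"):
    im,D=get_image(n); cv2.imwrite(f"pics/{n}0.png",im[:,:,::-1]); np.savez(f"{n}0",im=im,D=D)
    K,R,t=cam(n); print(n,-R.T@t,K[0,0])
print(observe())
E
```

```text
pics
top [0.39416106 0.00743142 1.35310062] 417.4550204796831
side [-0.08158538 -0.64929805  0.78118472] 490.7331354921764
{'clock': 0.1, 'joint_pos': array([-1.29272282,  0.60007477, -0.00252587,  1.60003936,  0.00176367,
        0.94291925, -0.07981048]), 'qd': array([-0.00150038, -0.00082229, -0.00106201, -0.00246449, -0.00088124,
        0.00103634,  0.00027747]), 'joint_torque': array([ 5.39493340e-03, -7.77988172e+01,  1.56992555e+00, -2.58626318e+01,
        1.26414528e-02,  5.34808336e-03,  1.11606562e-05]), 'position': array([0.2517228 , 0.67947544, 0.24948588]), 'tool_rot': array([[-9.37729449e-01,  3.47366274e-01, -3.91089792e-04],
       [ 3.47366475e-01,  9.37728434e-01, -1.38430713e-03],
       [-1.14125594e-04, -1.43395705e-03, -9.99998965e-01]]), 'wrist_force': array([-0.40593983,  0.84541686,  0.95042395]), 'ft_torque': array([-0.03287935,  0.01500314,  0.0431081 ]), 'grip_force': 0.0, 'width': 0.08531027829798733}
```

View pics/top0.png

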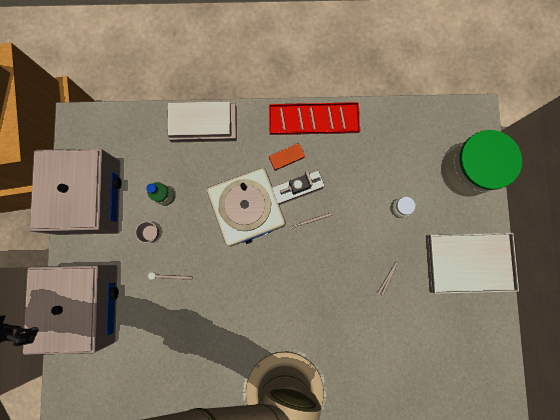

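View pics/side0.png

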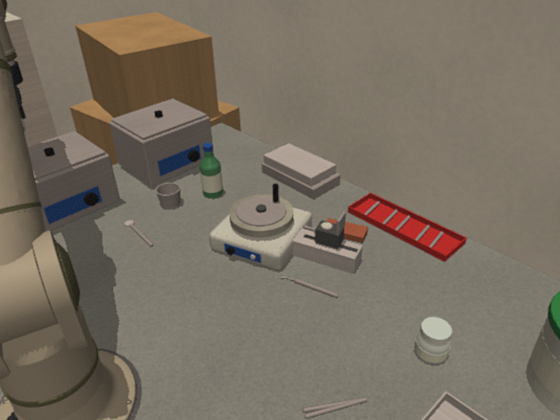

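The top view shows the wheel nut near (244,204), the handle near (243,186) and the slideway leaving to the right, with the gauge near (298,184). The side view shows the handle at (276,192) and the tab at about (343,222).

```bash
python3 - <<'E'
from h import *
z=np.load("top0.npz"); im,D=z["im"],z["D"]; P=cloud("top",D)
print("nut",ray("top",244.5,204.5,.1))
def band(lo,hi,box):
    u0,v0,u1,v1=box; m=np.zeros(D.shape,bool); m[v0:v1,u0:u1]=1
    return m&(P[...,2]>lo)&(P[...,2]<hi)&(D>0)
B=(195,160,340,250)
m=band(.07,.096,(200,165,272,245)); (c,r,a)=cv2.minAreaRect(np.argwhere(m)[:,::-1].astype(np.float32)); print("stone",c,r,m.sum(),ray("top",*c,.086))
for nm,lo,hi in(("handle",.12,.16),("tab",.11,.16)):
    b=(200,165,272,245) if nm=="handle" else (275,160,340,210)
    m=band(lo,hi,b); print(nm,m.sum(),P[m].mean(0),P[m].min(0),P[m].max(0))
m=band(.04,.062,(200,160,290,250)); 
r=cv2.minAreaRect(P[m][:,:2].astype(np.float32)); print("housing",r)
m=band(.042,.054,(285,160,340,210)); r=cv2.minAreaRect(P[m][:,:2].astype(np.float32)); print("slide",r)
m=band(.085,.105,(280,160,340,210)); r=cv2.minAreaRect(P[m][:,:2].astype(np.float32)); print("block",r)
cv2.imwrite("pics/c1.png",cv2.resize(im[150:260,195:340,::-1],None,fx=5,fy=5,interpolation=cv2.INTER_CUBIC))
s=np.load("side0.npz"); cv2.imwrite("pics/c2.png",cv2.resize(s["im"][170:280,205:375,::-1],None,fx=4.5,fy=4.5,interpolation=cv2.INTER_CUBIC))
E
```

```text
nut [0.56944179 0.10839358 0.1       ]
stone (244.50003051757812, 204.50001525878906) (50.91168212890625, 50.91168975830078) 2022 [0.57140003 0.10952147 0.086     ]
handle 26 [0.6208866  0.10955111 0.13998835] [0.61500644 0.10281082 0.12553589] [0.62824613 0.11795151 0.14639645]
tab 56 [ 0.64010472 -0.0854554   0.13093534] [ 0.61922832 -0.09540925  0.11141363] [ 0.66151594 -0.07616241  0.13935354]
housing ((0.5761711001396179, 0.08247175812721252), (0.2108727991580963, 0.25509873032569885), 19.401504516601562)
slide ((0.6347748041152954, -0.07036033272743225), (0.056868135929107666, 0.13354577124118805), 18.767391204833984)
block ((0.630127489566803, -0.056657202541828156), (0.04028412699699402, 0.05666593462228775), 19.53803062438965)
```

View pics/c1.png

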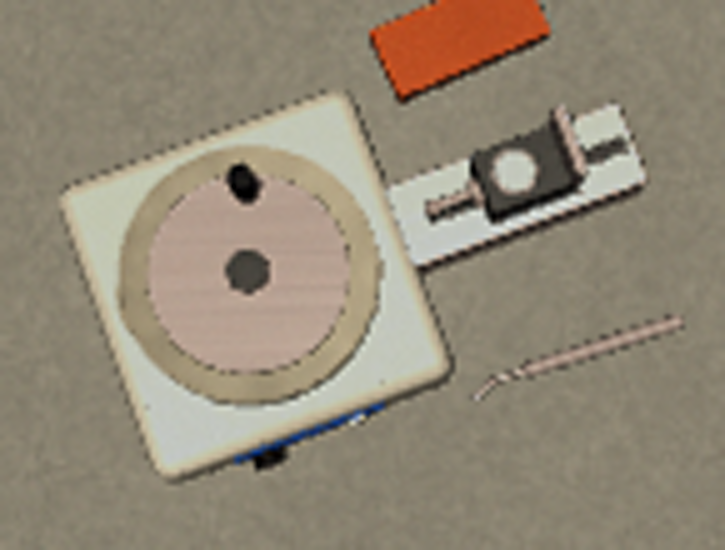

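View pics/c2.png

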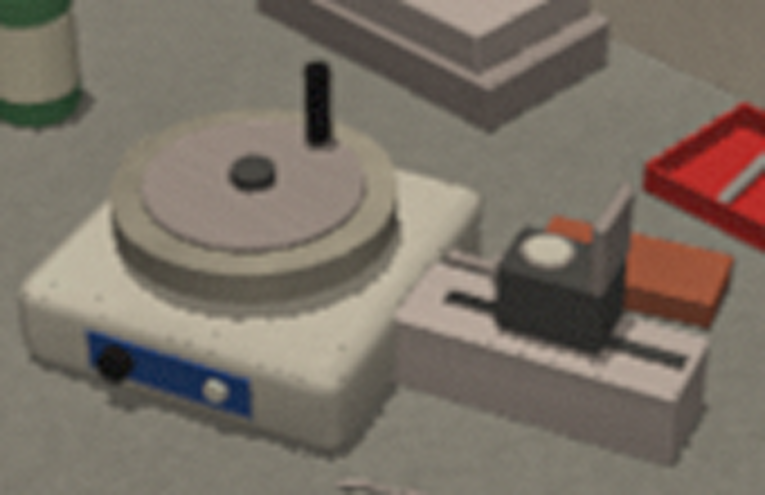

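The crops confirm the geometry: the slideway points about 19.5° from world -y towards +x, and the gauge is about 31 mm short of home. Next I'll check whether the 3 mm swelling shows in the stone's outline.

```bash
python3 - <<'E'
from h import *
from scipy.ndimage import map_coordinates, gaussian_filter1d
im=np.mean([get_image("top")[0].astype(float) for _ in range(8)],0)
np.save("avg",im)
c=np.array([244.6,204.4])
c=proj("top",[*ray("top",244.5,204.5,.1)[:2],.086]); print(c)
th=np.radians(np.arange(0,360,3)); r=np.arange(20,33,.1)
# world angles: world dir (cos,sin) at z=.086 projected
ax=ray("top",*c,.086)
out=[]
for a in th:
    q=np.array([proj("top",ax+np.array([np.cos(a),np.sin(a),0])*rr) for rr in np.arange(.068,.094,.0005)])
    b=map_coordinates(im.sum(2),[q[:,1],q[:,0]],order=1)
    out.append(gaussian_filter1d(b,2))
O=np.array(out); g=np.abs(np.gradient(O,axis=1)); rr=np.arange(.068,.094,.0005)
w=g**2; R=(w*rr).sum(1)/w.sum(1); R2=rr[np.argmax(g,1)]
A=np.c_[np.ones_like(th),np.cos(th),np.sin(th)]
for X in(R2,):
    k=np.ones(len(X),bool)
    for _ in range(5):
        p=np.linalg.lstsq(A[k],X[k],rcond=None)[0]; e=X-A@p; k=np.abs(e)<.0015
    print(p); print([(int(round(np.degrees(a))),round(1e3*v,1)) for a,v in zip(th,e)])
big=np.clip(np.hstack([O,np.gradient(O,axis=1)*4+300])/3,0,255).astype(np.uint8)
cv2.imwrite("pics/polar.png",cv2.resize(big.T,(720,520)))
E
```

```text
[244.87666556 205.12472442]Traceback (most recent call last):
  File "<stdin>", line 12, in <module>
  File "h.py", line 14, in proj
    K,R,t=cam(n); q=K@(R@np.array(p)+t); return q[:2]/q[2]
          ~~~^^^
  File "h.py", line 4, in cam
    m=camera_model(n); R=cv2.Rodrigues(np.array(m["rvec"],float))[0]
ValueError: time passes only in moves, steps and waits
```

>>> {"api": "carry_out", "payload": {
  "series": [
    [-20,-45,0,8],
    [-40,-90,0,16],
    [-60,-135,0,24],
    [-80,-180,0,32],
    [-100,-225,0,40],
    [-120,-270,0,50],
    [-140,-315,0,50],
    [-160,-360,0,50],
    [-180,-405,0,50],
    [-200,-450,0,50]
  ],
  "grip": 0
}}

```text
clock: 1.5
position: [0.2829, 0.1867, 0.2506]
tool_rot: [[-0.337, 0.941, 0.001], [0.941, 0.337, 0.001], [0.001, 0.001, -1.0]]
wrist_force: [1.2, 0.3, -0.5]
width: 0.0001
grip_force: 0.0
```

```bash
sed -i 's/^def cam(n):/import functools\n@functools.lru_cache(None)\ndef cam(n):/' h.py; python3 - <<'E'
from h import *
from scipy.ndimage import map_coordinates, gaussian_filter1d
im=np.load("avg.npy")
ax=ray("top",244.88,205.12,.086); print(ax)
th=np.radians(np.arange(0,360,3)); rr=np.arange(.068,.094,.0005)
O=[]
for a in th:
    q=np.array([proj("top",ax+np.array([np.cos(a),np.sin(a),0])*x) for x in rr])
    O.append(gaussian_filter1d(map_coordinates(im.sum(2),[q[:,1],q[:,0]],order=1),2))
O=np.array(O); g=np.abs(np.gradient(O,axis=1)); X=rr[np.argmax(g,1)]
A=np.c_[np.ones_like(th),np.cos(th),np.sin(th)]; k=np.ones(len(X),bool)
for _ in range(6):
    p=np.linalg.lstsq(A[k],X[k],rcond=None)[0]; e=X-A@p; k=np.abs(e)<.0015
print(p); print([(int(round(np.degrees(a))),round(1e3*v,1)) for a,v in zip(th,e)])
big=np.clip(O/3,0,255).astype(np.uint8)
cv2.imwrite("pics/polar.png",cv2.resize(big.T,(720,400)))
E
```

```text
[0.56945615 0.10838319 0.086     ]
[0.08065602 0.00163342 0.00116461]
[(0, np.float64(-12.3)), (3, np.float64(-11.8)), (6, np.float64(-11.4)), (9, np.float64(-11.5)), (12, np.float64(9.0)), (15, np.float64(9.5)), (18, np.float64(8.9)), (21, np.float64(0.4)), (24, np.float64(9.4)), (27, np.float64(0.4)), (30, np.float64(0.3)), (33, np.float64(0.8)), (36, np.float64(0.3)), (39, np.float64(0.8)), (42, np.float64(0.9)), (45, np.float64(0.4)), (48, np.float64(0.4)), (51, np.float64(0.9)), (54, np.float64(0.4)), (57, np.float64(-0.0)), (60, np.float64(0.0)), (63, np.float64(0.6)), (66, np.float64(-0.4)), (69, np.float64(0.7)), (72, np.float64(-0.3)), (75, np.float64(0.8)), (78, np.float64(0.4)), (81, np.float64(-0.1)), (84, np.float64(-0.5)), (87, np.float64(-0.9)), (90, np.float64(-0.8)), (93, np.float64(0.8)), (96, np.float64(1.9)), (99, np.float64(0.9)), (102, np.float64(1.5)), (105, np.float64(2.1)), (108, np.float64(1.2)), (111, np.float64(1.3)), (114, np.float64(0.4)), (117, np.float64(-1.0)), (120, np.float64(-1.3)), (123, np.float64(-1.2)), (126, np.float64(-1.1)), (129, np.float64
[... 1175 characters left out ...]
(1.9)), (276, np.float64(2.3)), (279, np.float64(-0.3)), (282, np.float64(0.6)), (285, np.float64(-1.5)), (288, np.float64(-0.1)), (291, np.float64(-0.7)), (294, np.float64(-0.3)), (297, np.float64(-0.4)), (300, np.float64(0.0)), (303, np.float64(-1.1)), (306, np.float64(-0.7)), (309, np.float64(-0.3)), (312, np.float64(-0.4)), (315, np.float64(-0.5)), (318, np.float64(-0.6)), (321, np.float64(-0.2)), (324, np.float64(-0.3)), (327, np.float64(-0.4)), (330, np.float64(-0.5)), (333, np.float64(-0.1)), (336, np.float64(0.3)), (339, np.float64(-0.3)), (342, np.float64(-1.3)), (345, np.float64(0.1)), (348, np.float64(-0.5)), (351, np.float64(-1.1)), (354, np.float64(0.8)), (357, np.float64(0.8))]
```

View pics/polar.png

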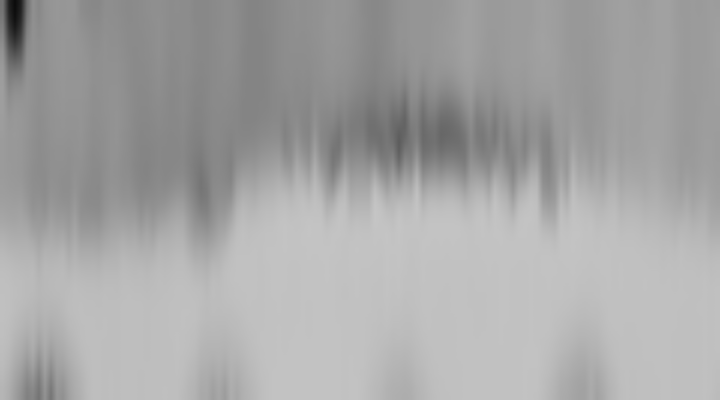

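>>> {"api": "carry_out", "payload": {
  "series": [
    [-40,24,0,0],
    [-80,48,0,0],
    [-121,73,0,0],
    [-162,97,0,0],
    [-202,121,0,0],
    [-243,145,0,0],
    [-283,169,0,0],
    [-324,194,0,0],
    [-364,218,0,0],
    [-405,242,0,0]
  ]
}}

```text
clock: 2.5
position: [0.6487, -0.1127, 0.2504]
tool_rot: [[-0.337, 0.942, 0.0], [0.942, 0.337, 0.0], [0.0, 0.0, -1.0]]
wrist_force: [1.0, 0.3, -0.2]
width: 0.0
grip_force: 0.0
```

The outline shows a likely high spot near world angle 103°, about 173° anticlockwise of the rim point. I'll confirm it by feel. Now I go down behind the tab.

>>> {"api": "carry_out", "payload": {
  "series": [
    [0,0,40,0],
    [0,0,80,0],
    [0,0,110,0],
    [0,0,120,0],
    [0,0,120,0],
    [4,0,120,0],
    [8,0,120,0],
    [11,0,120,0],
    [13,0,120,0],
    [14,0,120,0]
  ]
}}

```text
clock: 3.5
position: [0.6448, -0.1019, 0.1322]
tool_rot: [[-0.335, 0.942, 0.007], [0.942, 0.335, -0.005], [-0.007, 0.005, -1.0]]
wrist_force: [5.3, -12.7, -5.0]
width: -0.0001
grip_force: 7.0
```

>>> {"api": "carry_out", "payload": {
  "series": [
    [2,0,0,0],
    [5,0,0,0],
    [8,0,0,0],
    [11,0,0,0],
    [14,0,0,0],
    [17,0,0,0],
    [20,0,0,0],
    [22,0,0,0],
    [24,0,0,0],
    [25,0,0,0]
  ]
}}

```text
clock: 4.5
position: [0.6367, -0.0789, 0.1322]
tool_rot: [[-0.334, 0.943, 0.007], [0.943, 0.334, -0.005], [-0.008, 0.005, -1.0]]
wrist_force: [6.6, -12.2, -3.7]
width: 0.0001
grip_force: 7.1
```

>>> {"api": "carry_out", "payload": {
  "series": [
    [1.5,0,0,0],
    [3,0,0,0],
    [4.5,0,0,0],
    [6,0,0,0],
    [7,0,0,0],
    [8,0,0,0],
    [9,0,0,0]
  ]
}}

```text
clock: 5.2
position: [0.6338, -0.0705, 0.1322]
tool_rot: [[-0.334, 0.943, 0.007], [0.943, 0.334, -0.005], [-0.008, 0.005, -1.0]]
wrist_force: [6.1, -13.4, -4.1]
width: 0.0
grip_force: 7.1
```

>>> {"api": "carry_out", "payload": {
  "series": [
    [1,0,0,0],
    [2,0,0,0],
    [3,0,0,0],
    [3,0,0,0]
  ]
}}

```text
clock: 5.6
position: [0.6327, -0.0676, 0.1322]
tool_rot: [[-0.334, 0.943, 0.007], [0.943, 0.334, -0.005], [-0.007, 0.005, -1.0]]
wrist_force: [6.0, -11.8, -3.9]
width: -0.0001
grip_force: 6.9
```

>>> {"api": "carry_out", "payload": {
  "series": [
    [0.7,0,0,0],
    [1.4,0,0,0],
    [2,0,0,0],
    [2,0,0,0]
  ]
}}

```text
clock: 6.0
position: [0.6324, -0.0668, 0.1322]
tool_rot: [[-0.333, 0.943, 0.008], [0.943, 0.333, -0.007], [-0.009, 0.006, -1.0]]
wrist_force: [7.5, -15.3, -5.4]
width: -0.0003
grip_force: 8.5
```

>>> {"api": "carry_out", "payload": {
  "series": [
    [0.5,0,0,0],
    [1,0,0,0],
    [1.5,0,0,0],
    [1.5,0,0,0]
  ]
}}

```text
clock: 6.4
position: [0.6324, -0.0668, 0.1323]
tool_rot: [[-0.332, 0.943, 0.009], [0.943, 0.332, -0.008], [-0.011, 0.006, -1.0]]
wrist_force: [9.6, -20.3, -6.9]
width: 0.0001
grip_force: 10.5
```

>>> {"api": "carry_out", "payload": {
  "series": [
    [0.5,0,0,0],
    [1,0,0,0],
    [1.3,0,0,0],
    [1.3,0,0,0]
  ]
}}

```text
clock: 6.8
position: [0.6323, -0.0667, 0.1323]
tool_rot: [[-0.332, 0.943, 0.01], [0.943, 0.332, -0.009], [-0.012, 0.007, -1.0]]
wrist_force: [10.1, -22.2, -8.9]
width: -0.0003
grip_force: 12.2
```

>>> {"api": "carry_out", "payload": {
  "series": [
    [-4,0,0,0],
    [-10,0,0,0],
    [-20,0,0,0],
    [-30,0,0,0],
    [-30,0,-40,0],
    [-30,0,-80,-8],
    [-30,0,-110,-16],
    [-30,0,-110,-24],
    [-30,0,-110,-32],
    [-30,0,-110,-40]
  ],
  "grip": 1
}}

```text
clock: 7.8
position: [0.6388, -0.0874, 0.2411]
tool_rot: [[-0.866, 0.5, 0.001], [0.5, 0.866, 0.0], [-0.001, 0.001, -1.0]]
wrist_force: [-0.1, 0.3, -0.6]
width: 0.0853
grip_force: 0.0
```

```bash
python3 - <<'E'
from h import *
print(ray("side",275.4,185,.142),ray("top",243.5,186.5,.142))
im,D=get_image("side"); s0=np.load("side0.npz")["im"]
cv2.imwrite("pics/c3.png",cv2.resize(im[150:280,205:375,::-1],None,fx=4.5,fy=4.5,interpolation=cv2.INTER_CUBIC))
o=observe(); print(o["position"],o["tool_rot"][:,0],o["joint_pos"],o["wrist_force"])
E
```

```text
[0.62324748 0.10758308 0.142     ] [0.61713223 0.10727134 0.142     ]
[ 0.63874286 -0.08759903  0.24095059] [-8.69997244e-01  4.93055924e-01 -8.07220160e-04] [-0.06866211  0.51554622  0.17533439  1.8110685  -0.11739637  0.82414557
  1.21931571] [ 0.16754475  0.14986566 -0.2284029 ]
```

View pics/c3.png

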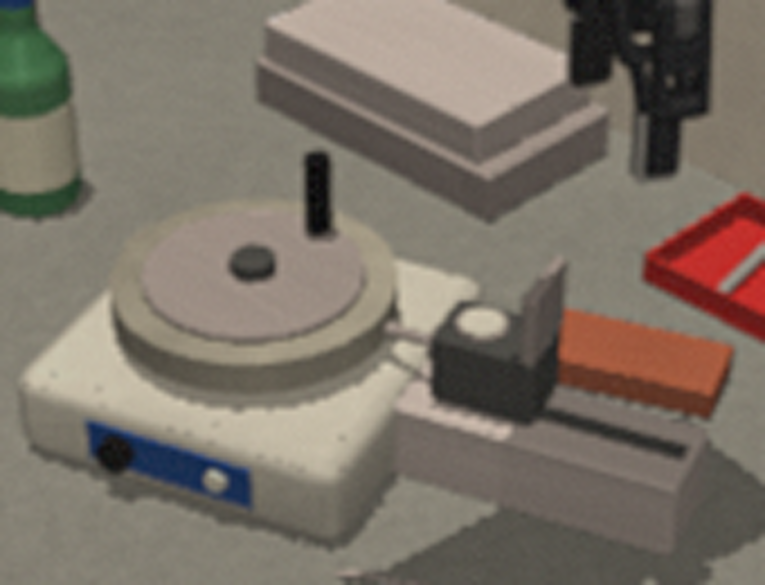

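The picture shows the gauge home with its feeler against the rim at about (395,335). The handle is unmoved at (317,160). Next I go over the handle and down.

>>> {"api": "carry_out", "payload": {
  "series": [
    [23,32,0,-6],
    [46,64,0,-12],
    [68,96,0,-18],
    [91,129,0,-24],
    [114,161,0,-30],
    [114,161,0,-30],
    [114,161,40,-30],
    [114,161,80,-30],
    [114,161,110,-30],
    [114,161,116,-30]
  ]
}}

```text
clock: 8.85
position: [0.6199, 0.1085, 0.1211]
tool_rot: [[-1.0, 0.008, -0.005], [0.008, 1.0, -0.002], [0.005, -0.002, -1.0]]
wrist_force: [-1.2, 0.2, 0.2]
width: 0.0856
grip_force: 0.0
```

>>> {"api": "carry_out", "payload": {
  "series": [
    [0,0,0,0],
    [0,0,0,0],
    [0,0,0,0],
    [0,0,0,0],
    [0,0,0,0],
    [0,0,0,0]
  ],
  "grip": 0.28,
  "grip_force": 20
}}

```text
clock: 9.45
position: [0.6217, 0.1094, 0.1249]
tool_rot: [[-1.0, 0.006, 0.001], [0.006, 1.0, 0.0], [-0.001, 0.0, -1.0]]
wrist_force: [-0.3, 0.2, 0.5]
width: 0.0238
grip_force: 0.0
```

>>> {"api": "carry_out", "payload": {
  "series": [
    [0,0,0,0],
    [0,0,0,0],
    [0,0,0,0],
    [0,0,0,0]
  ],
  "grip": 0,
  "grip_force": 20
}}

```text
clock: 9.85
position: [0.6216, 0.1095, 0.1246]
tool_rot: [[-1.0, 0.006, 0.0], [0.006, 1.0, 0.0], [-0.0, 0.0, -1.0]]
wrist_force: [-0.3, 0.5, 5.8]
width: 0.015
grip_force: 20.7
```

```bash
python3 - <<'E'
from h import *
o=observe(); print(o["position"],o["wrist_force"],o["joint_pos"],o["width"])
# rows for clockwise rotation about axis: shifts in tool frame (tool x points to axis, y tangential, z down)
def rows(a0,a1,n,r=50.):
    # tool x toward axis; clockwise world turn = + turn about tool z
    for a in np.linspace(a0,a1,n+1)[1:]:
        t=np.radians(a); print([round(float(r*(1-np.cos(t))),1),round(float(-r*np.sin(t)),1),0,round(float(a),1)])
rows(0,20,10)
E
```

```text
[0.62164511 0.10945439 0.12464389] [-0.28752377  0.48569474  5.8026515 ] [-0.27652178  0.64037928  0.01876332  1.92304635 -0.02061785  0.57788051
  1.32094123] 0.015041692169848285
[0.0, -1.7, 0, 2.0]
[0.1, -3.5, 0, 4.0]
[0.3, -5.2, 0, 6.0]
[0.5, -7.0, 0, 8.0]
[0.8, -8.7, 0, 10.0]
[1.1, -10.4, 0, 12.0]
[1.5, -12.1, 0, 14.0]
[1.9, -13.8, 0, 16.0]
[2.4, -15.5, 0, 18.0]
[3.0, -17.1, 0, 20.0]
```

>>> {"api": "carry_out", "payload": {
  "series": [
    [0.1,-2.6,0,3],
    [0.3,-5.2,0,6],
    [0.6,-7.8,0,9],
    [1.1,-10.4,0,12],
    [1.7,-12.9,0,15],
    [2.4,-15.5,0,18],
    [3.3,-17.9,0,21],
    [4.3,-20.3,0,24],
    [5.4,-22.7,0,27],
    [6.7,-25,0,30]
  ]
}}

```text
clock: 10.85
position: [0.6155, 0.0861, 0.1247]
tool_rot: [[-0.863, 0.506, 0.002], [0.506, 0.863, 0.002], [-0.001, 0.003, -1.0]]
wrist_force: [1.6, 4.5, 3.2]
width: 0.0157
grip_force: 20.6
```

>>> {"api": "carry_out", "payload": {
  "series": [
    [0,-1.7,0,2],
    [0.1,-3.5,0,4],
    [0.3,-5.2,0,6],
    [0.5,-7,0,8],
    [0.8,-8.7,0,10],
    [1.1,-10.4,0,12],
    [1.5,-12.1,0,14],
    [1.9,-13.8,0,16],
    [2.4,-15.5,0,18],
    [3,-17.1,0,20]
  ]
}}

```text
clock: 11.85
position: [0.6043, 0.0725, 0.1247]
tool_rot: [[-0.638, 0.77, 0.002], [0.77, 0.638, 0.002], [0.0, 0.002, -1.0]]
wrist_force: [1.3, 5.8, 3.0]
width: 0.0157
grip_force: 20.6
```

```bash
cat > f.py <<'E'
from h import *
def f():
    o=observe(); R=o["tool_rot"]; p=o["position"]; w=o["wrist_force"]
    d=p[:2]-[.571,.1095]
    print(round(o["clock"],2),"phi %.1f r %.1f toolx %.1f resist %.1f radialin %.1f fz %.1f j7 %.2f"%(np.degrees(np.arctan2(d[1],d[0])),1e3*np.hypot(*d),np.degrees(np.arctan2(R[1,0],R[0,0])),w@R[:,1],w@R[:,0],w[2],o["joint_pos"][6]))
if __name__=="__main__": f()
E
python3 f.py
```

```text
11.85 phi -48.0 r 49.7 toolx 129.7 resist 4.7 radialin 3.6 fz 3.0 j7 0.77
```

>>> {"api": "carry_out", "payload": {
  "series": [
    [0,-1.7,0,2],
    [0.1,-3.5,0,4],
    [0.3,-5.2,0,6],
    [0.5,-7,0,8],
    [0.8,-8.7,0,10],
    [1.1,-10.4,0,12],
    [1.5,-12.1,0,14],
    [1.9,-13.8,0,16],
    [2.4,-15.5,0,18],
    [3,-17.1,0,20]
  ]
}}

```text
clock: 12.85
position: [0.5895, 0.0642, 0.1247]
tool_rot: [[-0.337, 0.942, 0.002], [0.942, 0.337, 0.002], [0.001, 0.003, -1.0]]
wrist_force: [2.9, 5.5, 2.5]
width: 0.0153
grip_force: 20.6
```

```bash
python3 f.py
```

```text
12.85 phi -67.8 r 48.9 toolx 109.7 resist 4.6 radialin 4.2 fz 2.5 j7 0.54
```

>>> {"api": "carry_out", "payload": {
  "series": [
    [0,-1.7,0,2],
    [0.1,-3.5,0,4],
    [0.3,-5.2,0,6],
    [0.5,-7,0,8],
    [0.8,-8.7,0,10],
    [1.1,-10.4,0,12],
    [1.5,-12.1,0,14],
    [1.9,-13.8,0,16],
    [2.4,-15.5,0,18],
    [3,-17.1,0,20]
  ]
}}

```text
clock: 13.85
position: [0.573, 0.0615, 0.1247]
tool_rot: [[0.005, 1.0, 0.003], [1.0, -0.005, 0.002], [0.002, 0.003, -1.0]]
wrist_force: [4.6, 7.1, 0.7]
width: 0.0154
grip_force: 20.4
```

```bash
python3 f.py
```

```text
13.85 phi -87.7 r 48.0 toolx 89.7 resist 4.5 radialin 7.1 fz 0.7 j7 0.31
```

>>> {"api": "carry_out", "payload": {
  "series": [
    [0.3,-1.7,0,2],
    [0.6,-3.5,0,4],
    [1,-5.2,0,6],
    [1.4,-7,0,8],
    [1.8,-8.7,0,10],
    [2.2,-10.4,0,12],
    [2.6,-12.1,0,14],
    [3,-13.8,0,16],
    [3.5,-15.5,0,18],
    [4.1,-17.1,0,20]
  ]
}}

```text
clock: 14.85
position: [0.5565, 0.0648, 0.1247]
tool_rot: [[0.348, 0.938, 0.004], [0.938, -0.348, 0.001], [0.002, 0.004, -1.0]]
wrist_force: [6.7, 4.7, -1.4]
width: 0.0153
grip_force: 20.2
```

```bash
python3 f.py
```

```text
14.85 phi -108.0 r 47.0 toolx 69.6 resist 4.7 radialin 6.7 fz -1.4 j7 0.07
```

>>> {"api": "carry_out", "payload": {
  "series": [
    [0,-1.7,0,2],
    [0.1,-3.5,0,4],
    [0.3,-5.2,0,6],
    [0.5,-7,0,8],
    [0.8,-8.7,0,10],
    [1.1,-10.4,0,12],
    [1.5,-12.1,0,14],
    [1.9,-13.8,0,16],
    [2.4,-15.5,0,18],
    [3,-17.1,0,20]
  ]
}}

```text
clock: 15.85
position: [0.5423, 0.0734, 0.1247]
tool_rot: [[0.648, 0.762, 0.006], [0.762, -0.648, -0.0], [0.004, 0.004, -1.0]]
wrist_force: [9.9, 3.5, -3.3]
width: 0.0154
grip_force: 20.0
```

```bash
python3 f.py
```

```text
15.85 phi -128.4 r 46.1 toolx 49.6 resist 5.2 radialin 9.1 fz -3.3 j7 -0.18
```

>>> {"api": "carry_out", "payload": {
  "series": [
    [0.3,-1.7,0,2],
    [0.7,-3.5,0,4],
    [1.1,-5.2,0,6],
    [1.5,-7,0,8],
    [2,-8.7,0,10],
    [2.5,-10.4,0,12],
    [3.1,-12.1,0,14],
    [3.7,-13.8,0,16],
    [4.4,-15.5,0,18],
    [5,-17.1,0,20]
  ]
}}

```text
clock: 16.85
position: [0.5319, 0.0866, 0.1247]
tool_rot: [[0.87, 0.493, 0.005], [0.493, -0.87, -0.002], [0.003, 0.004, -1.0]]
wrist_force: [6.7, -1.5, -2.0]
width: 0.0152
grip_force: 20.1
```

```bash
python3 f.py
```

```text
16.85 phi -149.7 r 45.3 toolx 29.6 resist 4.6 radialin 5.1 fz -2.0 j7 -0.45
```

>>> {"api": "carry_out", "payload": {
  "series": [
    [0.1,-1,0,1],
    [0.1,-1.7,0,2],
    [0.2,-2.6,0,3],
    [0.2,-3.5,0,4],
    [0.3,-4.4,0,5],
    [0.4,-5.2,0,6]
  ]
}}

```text
clock: 17.45
position: [0.5297, 0.0911, 0.1247]
tool_rot: [[0.916, 0.4, 0.005], [0.4, -0.916, -0.002], [0.004, 0.004, -1.0]]
wrist_force: [7.0, -2.7, -1.6]
width: 0.0154
grip_force: 20.1
```

```bash
python3 f.py
```

```text
17.45 phi -156.0 r 45.2 toolx 23.6 resist 5.2 radialin 5.3 fz -1.6 j7 -0.53
```

>>> {"api": "carry_out", "payload": {
  "series": [
    [0.1,-1,0,1],
    [0.1,-1.7,0,2],
    [0.2,-2.6,0,3],
    [0.2,-3.5,0,4]
  ]
}}

```text
clock: 17.85
position: [0.5285, 0.0943, 0.1247]
tool_rot: [[0.942, 0.335, 0.005], [0.335, -0.942, -0.002], [0.004, 0.004, -1.0]]
wrist_force: [7.7, -1.5, -3.0]
width: 0.0152
grip_force: 20.1
```

```bash
python3 f.py
```

```text
17.85 phi -160.3 r 45.1 toolx 19.6 resist 4.0 radialin 6.8 fz -3.0 j7 -0.59
```

>>> {"api": "carry_out", "payload": {
  "series": [
    [0.1,-1,0,1],
    [0.1,-1.7,0,2],
    [0.2,-2.6,0,3],
    [0.2,-3.5,0,4]
  ]
}}

```text
clock: 18.25
position: [0.5278, 0.0965, 0.1248]
tool_rot: [[0.963, 0.268, 0.006], [0.268, -0.963, -0.004], [0.005, 0.006, -1.0]]
wrist_force: [9.7, -7.1, -5.1]
width: 0.0155
grip_force: 20.0
```

```bash
python3 f.py
```

```text
18.25 phi -163.2 r 45.1 toolx 15.5 resist 9.4 radialin 7.4 fz -5.1 j7 -0.65
```

>>> {"api": "carry_out", "payload": {
  "series": [
    [0.1,-1,0,1],
    [0.1,-1.7,0,2],
    [0.2,-2.6,0,3],
    [0.2,-3.5,0,4]
  ]
}}

```text
clock: 18.65
position: [0.5273, 0.0986, 0.1248]
tool_rot: [[0.98, 0.199, 0.007], [0.199, -0.98, -0.006], [0.005, 0.007, -1.0]]
wrist_force: [10.7, -11.6, -6.5]
width: 0.0155
grip_force: 20.0
```

```bash
python3 f.py; python3 -c "
import numpy as np
from scipy.optimize import least_squares as L
P=np.array([[.6216,.1095],[.6155,.0861],[.6043,.0725],[.5895,.0642],[.573,.0615],[.5565,.0648],[.5423,.0734],[.5319,.0866],[.5297,.0911]])
print(L(lambda q:np.hypot(*(P-q[:2]).T)-q[2],[.571,.11,.05]).x)"
```

```text
18.65 phi -166.0 r 45.0 toolx 11.5 resist 13.4 radialin 8.1 fz -6.5 j7 -0.70
[0.57384288 0.10925022 0.04771765]
```

The resistance rises above its plain 4.7 N at about 160° of turn, which is where the picture suggested the flank would start. I'll go over it in fine steps.

>>> {"api": "carry_out", "payload": {
  "series": [
    [0.1,-0.9,0,1],
    [0.2,-1.7,0,2],
    [0.3,-2.6,0,3]
  ]
}}

```text
clock: 18.95
position: [0.5269, 0.1004, 0.1248]
tool_rot: [[0.989, 0.147, 0.007], [0.147, -0.989, -0.007], [0.005, 0.008, -1.0]]
wrist_force: [9.1, -13.5, -7.6]
width: 0.0155
grip_force: 20.1
```

```bash
python3 f.py
```

```text
18.95 phi -168.3 r 45.0 toolx 8.4 resist 14.6 radialin 7.0 fz -7.6 j7 -0.75
```

>>> {"api": "carry_out", "payload": {
  "series": [
    [0.1,-0.9,0,1],
    [0.2,-1.7,0,2],
    [0.3,-2.6,0,3]
  ]
}}

```text
clock: 19.25
position: [0.5266, 0.1025, 0.1248]
tool_rot: [[0.996, 0.094, 0.006], [0.094, -0.996, -0.008], [0.006, 0.009, -1.0]]
wrist_force: [8.1, -15.3, -6.6]
width: 0.0153
grip_force: 20.1
```

```bash
python3 f.py
```

```text
19.25 phi -171.0 r 45.0 toolx 5.4 resist 16.0 radialin 6.6 fz -6.6 j7 -0.80
```

>>> {"api": "carry_out", "payload": {
  "series": [
    [0.1,-0.9,0,1],
    [0.2,-1.7,0,2],
    [0.3,-2.6,0,3]
  ]
}}

```text
clock: 19.55
position: [0.5263, 0.1049, 0.1248]
tool_rot: [[0.999, 0.042, 0.006], [0.042, -0.999, -0.008], [0.005, 0.008, -1.0]]
wrist_force: [6.9, -16.5, -4.2]
width: 0.0154
grip_force: 20.1
```

```bash
python3 f.py
```

```text
19.55 phi -174.1 r 44.9 toolx 2.4 resist 16.7 radialin 6.2 fz -4.2 j7 -0.84
```

```bash
python3 - <<'E'
from h import *
im,D=get_image("top"); s,_=get_image("side")
a=cv2.resize(im[150:260,190:330,::-1],(400,314),interpolation=cv2.INTER_CUBIC); b=cv2.resize(s[120:280,180:384,::-1],(400,314),interpolation=cv2.INTER_CUBIC)
cv2.imwrite("pics/c4.png",np.hstack([a,b]))
import f; f.f()
o=observe(); print(o["ft_torque"],o["joint_pos"])
E
```

```text
19.65 phi -174.9 r 44.9 toolx 2.4 resist 13.5 radialin 7.3 fz -4.0 j7 -0.84
[-2.59954914 -1.40567851  0.07194578] [-0.85216824  0.73441645  0.86254263  2.17287635 -0.94536343  0.66778299
 -0.8419105 ]
```

View pics/c4.png

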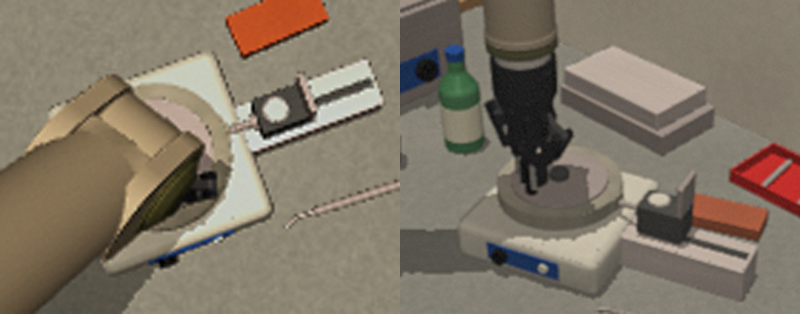

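The picture shows the fingers holding the handle, nothing else in contact, and the gauge still home. I'll go on in small steps.

>>> {"api": "carry_out", "payload": {
  "series": [
    [0.1,-0.9,0,1],
    [0.1,-1.7,0,2],
    [0.1,-1.7,0,2]
  ]
}}

```text
clock: 19.95
position: [0.5261, 0.1073, 0.1247]
tool_rot: [[1.0, 0.008, 0.005], [0.008, -1.0, -0.007], [0.005, 0.007, -1.0]]
wrist_force: [7.4, -11.9, -3.4]
width: 0.0151
grip_force: 20.3
```

```bash
python3 f.py
```

```text
19.95 phi -177.3 r 45.0 toolx 0.4 resist 11.9 radialin 7.3 fz -3.4 j7 -0.87
```

>>> {"api": "carry_out", "payload": {
  "series": [
    [0.1,-0.9,0,1],
    [0.1,-1.7,0,2],
    [0.1,-1.7,0,2]
  ]
}}

```text
clock: 20.25
position: [0.5261, 0.1096, 0.1247]
tool_rot: [[1.0, -0.027, 0.005], [-0.027, -1.0, -0.006], [0.005, 0.006, -1.0]]
wrist_force: [5.7, -10.5, -2.7]
width: 0.0152
grip_force: 20.4
```

```bash
python3 f.py
```

```text
20.25 phi 179.9 r 44.9 toolx -1.5 resist 10.3 radialin 6.0 fz -2.7 j7 -0.91
```

>>> {"api": "carry_out", "payload": {
  "series": [
    [0.1,-0.9,0,1],
    [0.1,-1.7,0,2],
    [0.1,-1.7,0,2]
  ]
}}

```text
clock: 20.55
position: [0.5261, 0.1119, 0.1247]
tool_rot: [[0.998, -0.061, 0.004], [-0.061, -0.998, -0.005], [0.005, 0.005, -1.0]]
wrist_force: [5.6, -8.2, -1.1]
width: 0.0153
grip_force: 20.4
```

```bash
python3 f.py
```

```text
20.55 phi 176.9 r 44.9 toolx -3.5 resist 7.8 radialin 6.1 fz -1.1 j7 -0.94
```

>>> {"api": "carry_out", "payload": {
  "series": [
    [0.1,-0.9,0,1],
    [0.1,-1.7,0,2],
    [0.1,-1.7,0,2]
  ]
}}

```text
clock: 20.85
position: [0.5263, 0.1143, 0.1247]
tool_rot: [[0.995, -0.096, 0.004], [-0.096, -0.995, -0.004], [0.005, 0.004, -1.0]]
wrist_force: [5.0, -6.2, -1.1]
width: 0.0153
grip_force: 20.4
```

```bash
python3 f.py
```

```text
20.85 phi 173.8 r 45.0 toolx -5.5 resist 5.7 radialin 5.6 fz -1.1 j7 -0.97
```

>>> {"api": "carry_out", "payload": {
  "series": [
    [0.1,-0.9,0,1],
    [0.1,-1.7,0,2],
    [0.1,-1.7,0,2]
  ]
}}

```text
clock: 21.15
position: [0.5266, 0.1167, 0.1247]
tool_rot: [[0.992, -0.13, 0.004], [-0.13, -0.992, -0.003], [0.004, 0.003, -1.0]]
wrist_force: [6.7, -4.5, -0.6]
width: 0.0157
grip_force: 20.5
```

```bash
python3 f.py
```

```text
21.15 phi 170.8 r 45.0 toolx -7.4 resist 3.6 radialin 7.2 fz -0.6 j7 -1.00
```

>>> {"api": "carry_out", "payload": {
  "series": [
    [0.1,-0.9,0,1],
    [0.1,-1.7,0,2],
    [0.2,-2.6,0,3]
  ]
}}

```text
clock: 21.45
position: [0.527, 0.1189, 0.1247]
tool_rot: [[0.983, -0.182, 0.004], [-0.182, -0.983, -0.004], [0.004, 0.003, -1.0]]
wrist_force: [4.6, -6.3, -0.9]
width: 0.0154
grip_force: 20.4
```

```bash
python3 f.py
```

```text
21.45 phi 167.9 r 45.0 toolx -10.5 resist 5.4 radialin 5.7 fz -0.9 j7 -1.05
```

>>> {"api": "carry_out", "payload": {
  "series": [
    [0.1,-0.9,0,1],
    [0.1,-1.7,0,2],
    [0.2,-2.6,0,3]
  ]
}}

```text
clock: 21.75
position: [0.5275, 0.1213, 0.1247]
tool_rot: [[0.972, -0.233, 0.004], [-0.233, -0.972, -0.004], [0.005, 0.003, -1.0]]
wrist_force: [5.4, -6.6, -0.7]
width: 0.0156
grip_force: 20.4
```

```bash
python3 f.py
```

```text
21.75 phi 164.8 r 45.0 toolx -13.5 resist 5.2 radialin 6.8 fz -0.7 j7 -1.11
```

>>> {"api": "carry_out", "payload": {
  "series": [
    [0.1,-0.9,0,1],
    [0.1,-1.7,0,2],
    [0.2,-2.6,0,3]
  ]
}}

```text
clock: 22.05
position: [0.5283, 0.1237, 0.1247]
tool_rot: [[0.959, -0.284, 0.004], [-0.284, -0.959, -0.004], [0.005, 0.003, -1.0]]
wrist_force: [4.7, -5.2, -1.3]
width: 0.0155
grip_force: 20.4
```

```bash
python3 f.py
```

```text
22.05 phi 161.6 r 45.0 toolx -16.5 resist 3.6 radialin 6.0 fz -1.3 j7 -1.16
```

>>> {"api": "carry_out", "payload": {
  "series": [
    [0.1,1.2,0,-1.5],
    [0.1,2.5,0,-3],
    [0.2,3.8,0,-4.5],
    [0.4,5.2,0,-6]
  ]
}}

```text
clock: 22.45
position: [0.5276, 0.1215, 0.1247]
tool_rot: [[0.984, -0.178, 0.004], [-0.178, -0.984, 0.0], [0.003, -0.001, -1.0]]
wrist_force: [6.4, 2.9, -0.9]
width: 0.0154
grip_force: 20.7
```

```bash
python3 f.py
```

```text
22.45 phi 164.6 r 45.0 toolx -10.2 resist -4.0 radialin 5.7 fz -0.9 j7 -1.06
```

>>> {"api": "carry_out", "payload": {
  "series": [
    [0.1,0.9,0,-1],
    [0.1,1.7,0,-2],
    [0.2,2.6,0,-3]
  ]
}}

```text
clock: 22.75
position: [0.5271, 0.119, 0.1247]
tool_rot: [[0.992, -0.126, 0.003], [-0.126, -0.992, 0.001], [0.003, -0.001, -1.0]]
wrist_force: [5.8, 3.5, 1.9]
width: 0.0154
grip_force: 20.8
```

```bash
python3 f.py
```

```text
22.75 phi 167.8 r 44.9 toolx -7.3 resist -4.2 radialin 5.4 fz 1.9 j7 -1.02
```

>>> {"api": "carry_out", "payload": {
  "series": [
    [0.1,0.9,0,-1],
    [0.1,1.7,0,-2],
    [0.2,2.6,0,-3]
  ]
}}

```text
clock: 23.05
position: [0.5268, 0.1171, 0.1247]
tool_rot: [[0.997, -0.074, 0.002], [-0.074, -0.997, 0.002], [0.002, -0.002, -1.0]]
wrist_force: [4.2, 7.9, 1.7]
width: 0.0151
grip_force: 20.9
```

```bash
python3 f.py
```

```text
23.05 phi 170.3 r 44.9 toolx -4.2 resist -8.2 radialin 3.6 fz 1.7 j7 -0.97
```

>>> {"api": "carry_out", "payload": {
  "series": [
    [0.1,0.9,0,-1],
    [0.1,1.7,0,-2],
    [0.2,2.6,0,-3]
  ]
}}

```text
clock: 23.35
position: [0.5266, 0.1157, 0.1246]
tool_rot: [[1.0, -0.02, 0.002], [-0.02, -1.0, 0.004], [0.002, -0.004, -1.0]]
wrist_force: [2.9, 11.5, 3.7]
width: 0.0152
grip_force: 21.1
```

```bash
python3 f.py
```

```text
23.35 phi 172.1 r 44.8 toolx -1.2 resist -11.6 radialin 2.7 fz 3.7 j7 -0.93
```

>>> {"api": "carry_out", "payload": {
  "series": [
    [0.1,0.9,0,-1],
    [0.1,1.7,0,-2],
    [0.2,2.6,0,-3]
  ]
}}

```text
clock: 23.65
position: [0.5264, 0.114, 0.1246]
tool_rot: [[0.999, 0.033, 0.001], [0.033, -0.999, 0.005], [0.001, -0.005, -1.0]]
wrist_force: [2.7, 13.4, 5.7]
width: 0.0156
grip_force: 21.4
```

```bash
python3 f.py
```

```text
23.65 phi 174.2 r 44.8 toolx 1.9 resist -13.3 radialin 3.2 fz 5.7 j7 -0.88
```

>>> {"api": "carry_out", "payload": {
  "series": [
    [0.1,0.9,0,-1],
    [0.1,1.7,0,-2],
    [0.2,2.6,0,-3]
  ]
}}

```text
clock: 23.95
position: [0.5263, 0.1122, 0.1246]
tool_rot: [[0.996, 0.085, -0.0], [0.085, -0.996, 0.006], [0.0, -0.006, -1.0]]
wrist_force: [1.7, 15.5, 7.3]
width: 0.0157
grip_force: 21.6
```

```bash
python3 f.py
```

```text
23.95 phi 176.6 r 44.8 toolx 4.9 resist -15.3 radialin 3.0 fz 7.3 j7 -0.84
```

>>> {"api": "carry_out", "payload": {
  "series": [
    [0.1,0.9,0,-1],
    [0.1,1.7,0,-2],
    [0.2,2.6,0,-3]
  ]
}}

```text
clock: 24.25
position: [0.5263, 0.11, 0.1246]
tool_rot: [[0.99, 0.138, -0.001], [0.138, -0.99, 0.007], [0.0, -0.007, -1.0]]
wrist_force: [0.7, 16.5, 10.5]
width: 0.0152
grip_force: 21.8
```

```bash
python3 f.py
```

```text
24.25 phi 179.4 r 44.7 toolx 7.9 resist -16.3 radialin 3.0 fz 10.5 j7 -0.79
```

>>> {"api": "carry_out", "payload": {
  "series": [
    [0.1,0.9,0,-1],
    [0.1,1.7,0,-2],
    [0.2,2.6,0,-3]
  ]
}}

```text
clock: 24.55
position: [0.5263, 0.1073, 0.1246]
tool_rot: [[0.982, 0.189, -0.002], [0.19, -0.982, 0.007], [-0.0, -0.007, -1.0]]
wrist_force: [-2.0, 15.3, 11.1]
width: 0.0153
grip_force: 22.0
```

```bash
python3 f.py
```

```text
24.55 phi -177.2 r 44.7 toolx 10.9 resist -15.5 radialin 0.9 fz 11.1 j7 -0.75
```

>>> {"api": "carry_out", "payload": {
  "series": [
    [0.1,0.9,0,-1],
    [0.1,1.7,0,-2],
    [0.2,2.6,0,-3]
  ]
}}

```text
clock: 24.85
position: [0.5266, 0.1041, 0.1245]
tool_rot: [[0.971, 0.24, -0.002], [0.24, -0.971, 0.006], [-0.001, -0.006, -1.0]]
wrist_force: [-3.1, 12.9, 11.1]
width: 0.0154
grip_force: 22.0
```

```bash
python3 f.py
```

```text
24.85 phi -173.1 r 44.8 toolx 13.9 resist -13.3 radialin 0.0 fz 11.1 j7 -0.71
```

>>> {"api": "carry_out", "payload": {
  "series": [
    [0.1,0.9,0,-1],
    [0.1,1.7,0,-2],
    [0.2,2.6,0,-3]
  ]
}}

```text
clock: 25.15
position: [0.5272, 0.1003, 0.1246]
tool_rot: [[0.957, 0.29, -0.002], [0.29, -0.957, 0.004], [-0.001, -0.005, -1.0]]
wrist_force: [-3.6, 8.5, 11.7]
width: 0.0154
grip_force: 21.9
```

```bash
python3 f.py
```

```text
25.15 phi -168.2 r 44.8 toolx 16.8 resist -9.3 radialin -1.0 fz 11.7 j7 -0.67
```

>>> {"api": "carry_out", "payload": {
  "series": [
    [0.1,0.9,0,-1],
    [0.1,1.7,0,-2],
    [0.2,2.6,0,-3]
  ]
}}

```text
clock: 25.45
position: [0.5281, 0.0964, 0.1246]
tool_rot: [[0.941, 0.338, -0.002], [0.338, -0.941, 0.002], [-0.001, -0.003, -1.0]]
wrist_force: [-2.9, 3.9, 9.9]
width: 0.0151
grip_force: 21.7
```

```bash
python3 f.py
```

```text
25.45 phi -163.0 r 44.8 toolx 19.8 resist -4.7 radialin -1.4 fz 9.9 j7 -0.62
```

>>> {"api": "carry_out", "payload": {
  "series": [
    [0.1,0.9,0,-1],
    [0.1,1.7,0,-2],
    [0.2,2.6,0,-3]
  ]
}}

```text
clock: 25.75
position: [0.529, 0.0936, 0.1245]
tool_rot: [[0.922, 0.386, -0.002], [0.386, -0.922, 0.002], [-0.001, -0.002, -1.0]]
wrist_force: [-4.0, 4.4, 10.5]
width: 0.0153
grip_force: 21.7
```

```bash
python3 f.py
```

```text
25.75 phi -159.3 r 44.9 toolx 22.7 resist -5.6 radialin -2.0 fz 10.5 j7 -0.58
```

The passes in both directions show the same resistance profile, mirrored. Equal and opposite force falls at TCP y ≈ 0.1065, so that is the top. Now I approach it forwards.

>>> {"api": "carry_out", "payload": {
  "series": [
    [0.1,-1.9,0,2],
    [0.3,-3.8,0,4],
    [0.5,-5.7,0,6],
    [0.8,-7.6,0,8],
    [1.1,-9.4,0,10],
    [1.5,-11.2,0,12],
    [1.9,-12.9,0,14],
    [2.4,-14.5,0,16],
    [2.9,-16,0,18]
  ]
}}

```text
clock: 26.65
position: [0.5267, 0.1039, 0.1246]
tool_rot: [[0.997, 0.075, 0.002], [0.075, -0.997, -0.007], [0.001, 0.007, -1.0]]
wrist_force: [-0.7, -15.9, 2.7]
width: 0.0157
grip_force: 21.5
```

```bash
python3 f.py
```

```text
26.65 phi -172.8 r 44.7 toolx 4.3 resist 15.9 radialin -1.9 fz 2.7 j7 -0.84
```

>>> {"api": "carry_out", "payload": {
  "series": [
    [0,-0.8,0,0],
    [0,-1.6,0,0],
    [0,-2.2,0,0],
    [0,-2.2,0,0]
  ]
}}

```text
clock: 27.05
position: [0.5264, 0.1065, 0.1246]
tool_rot: [[0.997, 0.077, 0.002], [0.077, -0.997, -0.006], [0.001, 0.006, -1.0]]
wrist_force: [-0.8, -13.0, 4.7]
width: 0.0149
grip_force: 21.5
```

```bash
python3 f.py
```

```text
27.05 phi -176.1 r 44.7 toolx 4.4 resist 12.9 radialin -1.8 fz 4.7 j7 -0.85
```

>>> {"api": "carry_out", "payload": {
  "series": [
    [0,0.7,0,0],
    [0,1.4,0,0],
    [0,2,0,0],
    [0,2.6,0,0],
    [0,2.6,0,0]
  ]
}}

```text
clock: 27.55
position: [0.5264, 0.1063, 0.1246]
tool_rot: [[0.997, 0.079, 0.0], [0.079, -0.997, -0.003], [0.0, 0.003, -1.0]]
wrist_force: [-1.9, -7.3, 6.9]
width: 0.0154
grip_force: 21.5
```

```bash
python3 f.py
```

```text
27.55 phi -175.8 r 44.7 toolx 4.5 resist 7.2 radialin -2.4 fz 6.9 j7 -0.84
```

>>> {"api": "carry_out", "payload": {
  "series": [
    [0,0.8,0,0],
    [0,1.6,0,0],
    [0,2.4,0,0],
    [0,3,0,0],
    [0,3,0,0]
  ]
}}

```text
clock: 28.05
position: [0.5265, 0.1058, 0.1246]
tool_rot: [[0.997, 0.081, -0.001], [0.081, -0.997, 0.001], [-0.001, -0.001, -1.0]]
wrist_force: [-1.5, 2.2, 8.7]
width: 0.0153
grip_force: 21.7
```

```bash
python3 f.py
```

```text
28.05 phi -175.3 r 44.7 toolx 4.6 resist -2.3 radialin -1.3 fz 8.7 j7 -0.84
```

>>> {"api": "carry_out", "payload": {
  "series": [
    [0,0,0,0],
    [0,0,0,0],
    [0,0,0,0],
    [0,0,0,0],
    [0,0,0,0],
    [0,0,0,0],
    [0,0,0,0]
  ],
  "grip": 0.7
}}

```text
clock: 28.75
position: [0.5268, 0.1055, 0.1243]
tool_rot: [[0.997, 0.081, -0.0], [0.081, -0.997, -0.0], [-0.0, 0.0, -1.0]]
wrist_force: [0.9, 0.3, -0.4]
width: 0.0599
grip_force: 0.0
```

```bash
python3 f.py
```

```text
28.75 phi -174.8 r 44.4 toolx 4.7 resist -0.2 radialin 1.0 fz -0.4 j7 -0.84
```

>>> {"api": "carry_out", "payload": {
  "series": [
    [0,0,-20,0],
    [0,0,-50,0],
    [0,0,-90,0],
    [0,0,-130,0],
    [-40,0,-140,0],
    [-80,0,-140,0],
    [-120,0,-140,0],
    [-160,0,-140,0],
    [-160,0,-140,0]
  ]
}}

```text
clock: 29.65
position: [0.3618, 0.0923, 0.2635]
tool_rot: [[0.997, 0.082, -0.006], [0.082, -0.997, 0.003], [-0.005, -0.003, -1.0]]
wrist_force: [0.4, 0.3, -0.1]
width: 0.0595
grip_force: 0.0
```

```bash
python3 - <<'E'
from h import *
im,D=get_image("top"); s,Ds=get_image("side")
a=cv2.resize(im[160:250,200:280,::-1],(400,450),interpolation=cv2.INTER_CUBIC); b=cv2.resize(s[170:270,205:294,::-1],(400,450),interpolation=cv2.INTER_CUBIC)
cv2.imwrite("pics/c5.png",np.hstack([a,b]))
print(observe()["position"])
P=cloud("top",D); Q=cloud("side",Ds)
for X in(P,Q):
    m=(X[...,2]>.108)&(X[...,2]<.155)&(np.hypot(X[...,0]-.572,X[...,1]-.1095)<.07); v,u=np.nonzero(m)
    print(m.sum(),X[m].mean(0) if m.any() else 0,u.mean() if m.any() else 0,v.mean() if m.any() else 0)
E
```

```text
[0.36697338 0.09308196 0.26452315]
31 [0.52072957 0.10568492 0.13625213] 244.61290322580646 219.25806451612902
94 [0.51990611 0.10275081 0.12874621] 245.38297872340425 207.0212765957447
```

View pics/c5.png

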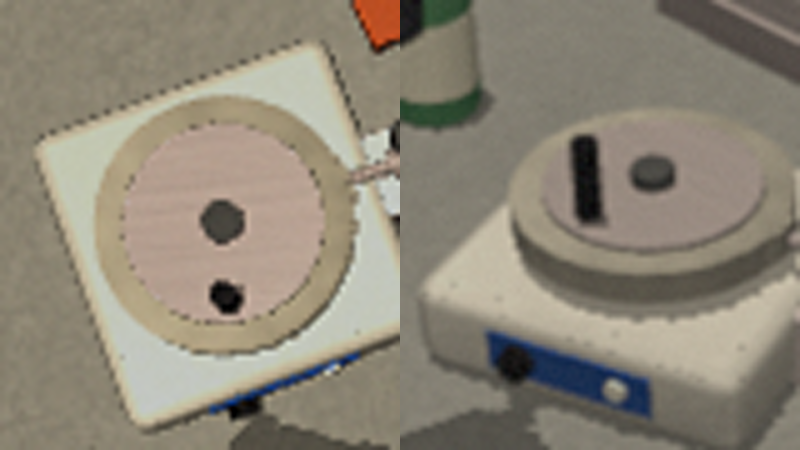

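The handle stands at (0.5205, 0.105), where the fingers left it, and the gauge is home with its feeler on the rim at about (352,180). This agrees with both the force profile and the outline estimate, so I'm handing in.

```bash
python3 -c "
from cell import *
print(close_job())"
```

```text
the job is handed in; nothing more can be done
None
```

The job is handed in: the gauge is fully home, and the wheel is released about 1° from where I felt the top of the high spot. The arm is clear, and I saw nothing else on the bench moved.

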